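# Click the tube head onto the bench mixer

## Task

Fit the magenta tube head on the bench mixer: slide it upright onto the steel spindle and push it down past the spring balls until it clicks and sits fully home on its seat, then let go. Leave the blue and the orange head where they stand.

Things in the scene. Friction and masses are not known exactly. Their poses are not given: they have to be found in the camera images.
- magenta_grip (a point): The head to fit, loose, upright on the bench, about 0.12 kg: magenta disc 96 mm across, 12 thick, with eight white-capped tubes (caps reach 16 mm above the underside), and on its middle a round sleeve, 42 mm outside, to 60 mm height. A vertical hole runs through: 25 mm wide in the disc, 32 in the sleeve. Point on its axis 40 mm above the underside: grip the sleeve here from above, any yaw. z up.
- spindle_seat (a point): Seat centre on top of the fixed white mixer (150 x 130 mm, seat 70 mm above bench); z up. Spindle: 22 mm thick, straight for 26 mm, then tapers to an 8 mm tip 42 mm above seat. Two sprung balls stick out 4 mm, 18 mm above seat: a disc meets them 22 mm up, about 10 N pushes past; they click out over it in the last 6 mm, before it lies on the seat (magenta point then 40 mm above this one).
- blue_grip (a point): Bystander: the blue head, same disc and sleeve but with four large dark holes; loose, upright on the bench. Point on its axis, 40 mm above its underside. Not to be moved.
- orange_grip (a point): Bystander: the orange head, same disc and sleeve but with six dark holes; loose, upright on the bench. Point on its axis, 40 mm above its underside. Not to be moved.
There are look-alikes about, which are no part of the job. What is shaped like the part that bears magenta_grip but green or turquoise is not meant. There is more than one size of the part that bears spindle_seat; the job needs the larger.

How it is judged:
By the outcome, as a careful person would: the job done as asked, in the order asked, and still so for the second after the job is handed in, with the robot touching nothing.
It also fails if it takes over 38 s, if anything falls off the work surface, if the arm or the gripper's body presses on something with over 40 N, if the wrist force passes 120 N, or if a joint passes its speed limit or range.

## Robot

A 6-joint arm with a two-finger parallel gripper is mounted at the origin on the work surface. World frame = base frame: x ahead of the robot, y to its left, z up, the work surface at z = 0. Lengths are in mm, angles in rad, forces in N, time in s.
With the tool pointing down it reaches from about 350 to 975 mm from the base axis. Payload 7.1 kg.
Tool frame: the origin (TCP) lies at the very end of the fingers, on their centre line; the grasp point (between the pads) lies 19 mm behind it; z points along the fingers, y is the line along which they close (so a half turn about z gives the same grasp; the last joint's range is limited). The gripper opens to 88 mm and grips with 3 to 60 N. Pads are 20 mm wide; open, the fingers measure 115 mm over their backs; the gripper's body (75 mm by 178 mm) begins 61 mm behind the grasp point.
Start: joints at [1.082, 0.423, 1.63, -0, 1.089, -0.019], TCP at [282.91, 557.285, 222.675] pointing down, gripper open.
Joint ranges: [-3, 3], [-0.9, 2.11], [0.09, 2.58], [-1.31, 4.45], [0.11, 2.69], [-2.54, 2.54]. Speed limits (rad/s): [2.39, 2.39, 3.01, 3.14, 3.14, 3.14].

## Interface

Orientations are given as a rotation vector (axis times angle).
In Python, from workcell import get_obs, get_image, job, models gives the robot as it stands.
- The arm moves only by the tool jog_arm, never from a script. Its argument "increments" is one flat list of numbers, 7 for each row, row after row: the turn, a rotation vector about the tool's x, y, z in degrees, then the shift along the tool's x, y, z in mm, then the opening in per cent of the stroke, from 0 (shut) to 100 (fully open). A call has 1 to 12 rows; each row shifts and turns the commanded pose from where the row before left it, along the tool's axes as they then stand; what a row does not reach is not made up. A row lasts 1/8 s, in which the tool goes at most 62.5 mm and 10.7 degrees, less where a joint would pass 70% of its speed; a pose out of reach is approached as far as the arm can. A call is refused whole if a number of a shift passes 62.5 or a number of a turn 10.7, either way. A call with a gripper value outside its range is refused whole. The fingers move at their own pace and stop on an object; the grip force is fixed at half the most. Time passes only in rows, so rows that do not move let the fingers close. It gives the time, the measured TCP pose, the force, the opening and the grip force at its end, in the units of the state.
- get_obs(): the state, without advancing time (a new reading comes with each control period).
- get_image(name): name is "scene" or "top" or "wrist"; returns a dict with "pixels" (480x640x3 uint8, blue, green, red), "depth" (480x640 float32, mm along the optical axis (not along the pixel's ray), 0 where there is no reading), "fx", "fy", "cx", "cy" (pixels), "cam_to_world" (4x4, takes a point from camera to world coordinates); the wrist camera has in their place "tool_from_camera" (4x4, takes a point from camera to tool coordinates, whose origin is the TCP and whose axes are the flange's). Camera axes: x right, y up, looking along -z (the intrinsics and any distortion apply to the point x, -y, -z); pixel columns grow to the right and rows downward; lengths in mm; the calibration is good to about 2 mm. A picture is of the moment at which its call begins: read the wrist's pose just before it.
- job.close_job(): hands the job in; it is judged then, once.
Trained networks look in the newest picture that a camera, given by its name, has taken for a name from the list of things; names that differ only in an ending like _2 or _b are one class to them, and where a whole thing is asked for, a point or a joint stands for the part that bears it (a point fixed in the world has none). Each returns a list of dicts, best first, with "p" (0 to 1); they miss things now and then, are a little off and sometimes report something else, mostly with a low value. They report only what shows in the picture. A call takes as long as a camera call. They do not tell look-alikes from the thing itself.
- models.look_for(target, camera): "centre" ([x, y, z] in mm, in world coordinates, good to about 4 mm: the middle of the surface that is visible of it).
- models.regions_of(target, camera): "region" (480x640 bool, what is visible of it).
The state is a dict: "t": time; "qpos": joint angles; "qvel": joint speeds; "joint_torque": joint torques, N m; "ee_pos": TCP position; "orientation": TCP orientation; "ft_force": force on the tool from outside, world axes, zero at the start; "moment": the same for the moment, N m; "width": finger opening in mm; "grasp_force": force on a finger pad.
Only numpy, scipy, OpenCV 4.12 (cv2) and the standard library are available. Lean on these libraries where they do the work, as an engineer would, in place of code of your own. Each camera call takes 0.05 s, during which the arm holds its last target. There are 200 camera calls.

## Working session

There is one attempt and no reset: what is moved stays moved. The work goes in short steps, Python scripts to look and compute and a tool call to move; the robot and the scene stay as the last step left them, time stands still between calls to the robot, and variables do not carry over. Pictures are saved under pics/ and viewed, at most 10 in all, crops included, and the job is handed in when it is done.

Besides the shell and the picture viewer there is one more tool, called by a JSON object that holds its "fn" and its "kwargs", one argument or row to a line. jog_arm: Moves the arm, as the interface text tells. Its arguments: {"type":"object","properties":{"increments":{"type":"array"}},"required":["increments"]}

```bash
mkdir -p pics
cat > h.py <<'E'
import numpy as np, cv2
from workcell import get_obs, get_image, job, models
from scipy.spatial.transform import Rotation as R
def world(im,obs=None):
    T=np.array(im["cam_to_world"]) if "cam_to_world" in im else None
    if T is None:
        W=np.eye(4);W[:3,:3]=R.from_rotvec(obs["orientation"]).as_matrix();W[:3,3]=obs["ee_pos"]
        T=W@np.array(im["tool_from_camera"])
    d=im["depth"];v,u=np.mgrid[:480,:640]
    x=(u-im["cx"])/im["fx"]*d;y=-(v-im["cy"])/im["fy"]*d
    P=np.stack([x,y,-d,np.ones_like(d)],-1)@T.T
    return P[...,:3]
E
python3 - <<'E'
from h import *
o=get_obs();print({k:np.round(v,3).tolist() for k,v in o.items()})
for c in("top","scene"):
    im=get_image(c);cv2.imwrite(f"pics/{c}0.png",im["pixels"]);print(c,[k for k in im])
    for n in("magenta_grip","spindle_seat","blue_grip","orange_grip"):
        W=np.array(im["cam_to_world"])
        for r in models.look_for(n,c):
            p=np.linalg.inv(W)@np.r_[r["centre"],1];
            print(c,n,round(r["p"],2),np.round(r["centre"]),np.round([im["cx"]+im["fx"]*p[0]/-p[2],im["cy"]-im["fy"]*p[1]/-p[2]]))
E
```

```text
{'t': 0.0, 'qpos': [1.082, 0.424, 1.631, -0.0, 1.089, -0.019], 'qvel': [0.001, 0.001, -0.002, 0.001, -0.001, -0.0], 'joint_torque': [-0.002, -54.461, -27.367, 0.064, 0.023, -0.0], 'ee_pos': [282.666, 556.813, 221.926], 'orientation': [-0.731, -3.055, 0.002], 'ft_force': [-0.324, 0.585, 0.604], 'moment': [0.072, 0.042, 0.007], 'grasp_force': 0.0, 'width': 87.564}
top ['pixels', 'depth', 'fx', 'fy', 'cx', 'cy', 'cam_to_world']
top magenta_grip 0.95 [ 506. -394.    8.] [466. 252.]
top magenta_grip 0.67 [ 405. -283.    8.] [421. 296.]
top magenta_grip 0.62 [ 551. -247.   12.] [403. 235.]
top spindle_seat 0.68 [499. 154.  62.] [233. 260.]
top spindle_seat 0.58 [567. 338.  48.] [155. 233.]
top blue_grip 0.61 [478. -74.  12.] [332. 267.]
top orange_grip 0.92 [626. -83.   7.] [334. 206.]
scene ['pixels', 'depth', 'fx', 'fy', 'cx', 'cy', 'cam_to_world']
scene magenta_grip 0.77 [ 565. -233.   11.] [245. 237.]
scene magenta_grip 0.59 [ 410. -271.   10.] [282. 212.]
scene magenta_grip 0.59 [ 521. -387.   11.] [225. 210.]
scene spindle_seat 0.83 [586. 354.  44.] [442. 363.]
scene spindle_seat 0.68 [529. 182.  65.] [385. 291.]
scene blue_grip 0.76 [491. -61.  13.] [313. 254.]
```

View pics/top0.png

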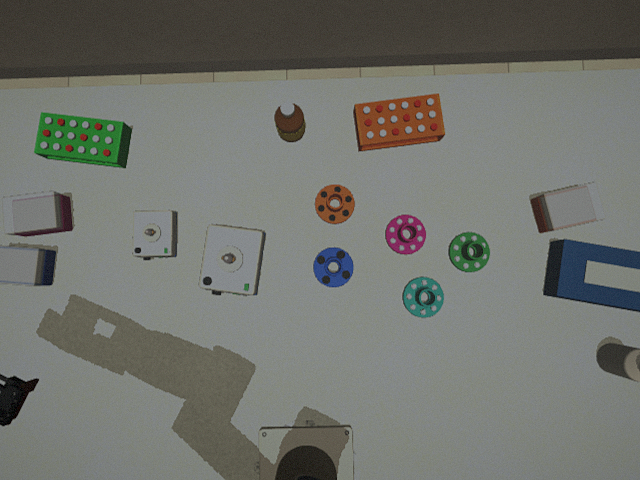

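View pics/scene0.png

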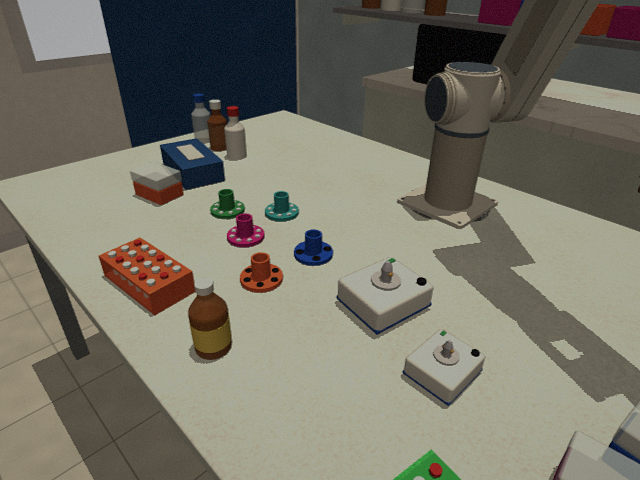

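Magenta look-alikes in the top picture are magenta (405,234), green (470,252) and turquoise (423,297). I choose (405,234). The mixers are the larger at (231,259) and the smaller at (153,233); I choose (231,259). Next I check both choices in one crop and measure them.

Run:
```python
from h import *
im=get_image("top");P=world(im);px=im["pixels"]
hsv=cv2.cvtColor(px,cv2.COLOR_BGR2HSV)
cv2.imwrite("pics/crop1.png",np.hstack([cv2.resize(px[y-45:y+45,x-45:x+45],(390,390),interpolation=2) for x,y in((405,234),(231,259))]))
def near(c,r): return np.hypot(P[...,0]-c[0],P[...,1]-c[1])<r
z=P[...,2];ok=im["depth"]>0
m=near((551,-247),70)&ok
for lo,hi in((8,30),(50,70)):
    s=m&(z>lo)&(z<hi);q=P[s];print("mag",lo,s.sum(),q.mean(0).round(1),((q.min(0)+q.max(0))/2).round(1),np.ptp(q,0).round(1))
    (c,r)=cv2.minEnclosingCircle(q[:,:2].astype(np.float32));print(np.round(c,1),round(r,1))
m=near((499,154),100)&ok
for lo,hi in((60,80),(95,120),(103,120)):
    s=m&(z>lo)&(z<hi);q=P[s];print("seat",lo,s.sum(),q.mean(0).round(1),q.max(0).round(1),np.ptp(q,0).round(1))
    (c,r)=cv2.minEnclosingCircle(q[:,:2].astype(np.float32));print(np.round(c,1),round(r,1),cv2.minAreaRect(q[:,:2].astype(np.float32)))
```

```text
mag 8 964 [ 552.7 -249.5   12.9] [ 554.  -251.6   19. ] [94.  93.5 21.9]
[ 553.4 -251.3] 48.0
mag 50 130 [ 553.8 -251.3   58.8] [ 553.9 -250.6   58. ] [39.8 40.1 15.9]
[ 553.5 -250.6] 20.9
seat 60 3270 [501.8 159.2  64.6] [583.2 231.8  79.3] [160.8 144.1  19.3]
[502.8 159.1] 94.0 ((502.1293640136719, 159.33526611328125), (127.93646240234375, 148.48753356933594), 81.17310333251953)
seat 95 71 [501.8 158.4 105. ] [512.6 169.2 115.8] [19.9 22.2 20. ]
[501.8 158.5] 11.5 ((501.5332946777344, 158.84243774414062), (21.106609344482422, 18.818639755249023), 61.66376876831055)
seat 103 48 [502.  159.3 108.1] [510.3 167.6 115.8] [15.6 15.9 12.5]
[502.3 159.3] 8.9 ((502.34814453125, 159.6551055908203), (15.8768949508667, 15.481588363647461), 87.42304229736328)
```

View pics/crop1.png

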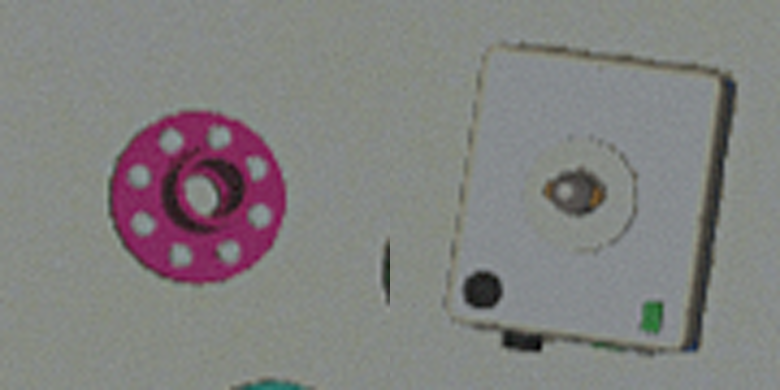

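The crop shows the magenta disc with eight white caps (left, centre ~(197,197)) and the large mixer's spindle (right, ~(575,190)), so both choices hold. Now I move above the head.

{"fn": "jog_arm", "kwargs": {
  "increments": [0, 0, 0, -25, -25, 0, 100, 0, 0, 0, -43, -43, 0, 100, 0, 0, 0, -43, -43, 0, 100, 0, 0, 0, -43, -43, 0, 100, 0, 0, 0, -43, -43, 0, 100, 0, 0, 0, -43, -43, 0, 100, 0, 0, 0, -43, -43, 0, 100, 0, 0, 0, -43, -43, 0, 100, 0, 0, 0, -43, -43, 0, 100, 0, 0, 0, -43, -43, 0, 100, 0, 0, 0, -43, -43, 0, 100, 0, 0, 0, -43, -43, 0, 100]
}}

```text
t: 2.05
ee_pos: [502.0, -114.4, 223.0]
orientation: [0.732, 3.054, 0.0]
ft_force: [1.4, 0.1, -0.2]
width: 87.8
grasp_force: 0.0
```

{"fn": "jog_arm", "kwargs": {
  "increments": [0, 0, 0, -43, -43, 0, 100, 0, 0, 0, -43, -38, 0, 100, 0, 0, 0, -23, -20, 0, 100, 0, 0, 0, 0, 0, 0, 100, 0, 0, 0, 0, 0, 0, 100]
}}

```text
t: 2.68
ee_pos: [552.4, -250.7, 222.4]
orientation: [-0.731, -3.054, -0.001]
ft_force: [0.8, 0.6, -1.2]
width: 87.9
grasp_force: 0.0
```

```bash
cat >> h.py <<'E'
def todo(o,p):
    "shift in tool axes from the measured pose to world p"
    return (R.from_rotvec(o["orientation"]).as_matrix().T@(np.array(p)-o["ee_pos"])).round(1)
E
python3 - <<'E'
from h import *
o=get_obs();im=get_image("wrist");P=world(im,o);print(o["t"],o["ee_pos"],o["orientation"],np.round(o["qpos"],2),o["ft_force"])
Rm=R.from_rotvec(o["orientation"]).as_matrix();print(Rm.round(3))
cv2.imwrite("pics/w1.png",im["pixels"])
h=cv2.cvtColor(im["pixels"],cv2.COLOR_BGR2HSV);z=P[...,2]
m=(h[...,0]>155)&(h[...,0]<175)&(h[...,1]>120)&(im["depth"]>0)
for lo,hi in((6,16),(50,70)):
    q=P[m&(z>lo)&(z<hi)]
    if len(q)>20:
        c,r=cv2.minEnclosingCircle(q[:,:2].astype(np.float32));print(lo,len(q),np.round(c,1),round(r,1),np.median(q,0).round(1));print("todo",todo(o,[*c,21]))
E
```

```text
2.675 [ 552.35704289 -250.71413658  222.40152082] [-7.30958929e-01 -3.05430456e+00 -7.77702629e-04] [-0.45  0.4   1.67  0.    1.07 -1.55] [ 0.84019739  0.5721778  -1.20116355]
[[-0.892  0.453 -0.001]
 [ 0.453  0.892  0.001]
 [ 0.001  0.    -1.   ]]
6 4045 [ 518.4 -201.6] 105.6 [ 545.3 -246.4   12. ]
todo [ 52.3  28.3 201.5]
50 866 [ 552.  -250.5] 21.1 [ 551.8 -250.4   59.5]
todo [ 2.000e-01 -0.000e+00  2.014e+02]
```

View pics/w1.png

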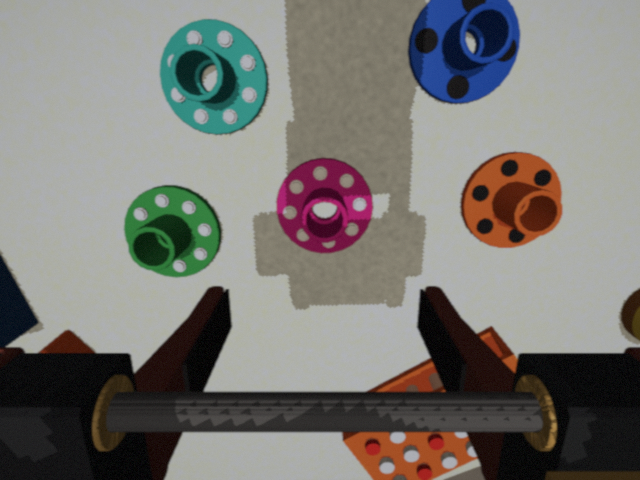

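The wrist picture shows the magenta head at (325,205), midway between the fingers, with the green and turquoise heads left and the orange and blue heads right, all clear of the fingers. Depth agrees that I'm centred, so I descend and grip.

{"fn": "jog_arm", "kwargs": {
  "increments": [0, 0, 0, 0, 0, 40, 100, 0, 0, 0, 0, 0, 50, 100, 0, 0, 0, 0, 0, 45, 100, 0, 0, 0, 0, 0, 30, 100, 0, 0, 0, 0, 0, 20, 100, 0, 0, 0, 0, 0, 16, 100, 0, 0, 0, 0, 0, 0, 100, 0, 0, 0, 0, 0, 0, 0, 0, 0, 0, 0, 0, 0, 0, 0, 0, 0, 0, 0, 0, 0, 0, 0, 0, 0, 0, 0, 0, 0, 0, 0, 0, 0, 0, 0]
}}

```text
t: 4.22
ee_pos: [553.1, -251.7, 21.9]
orientation: [0.731, 3.055, -0.0]
ft_force: [-1.0, -0.2, 2.7]
width: 42.5
grasp_force: 30.0
```

{"fn": "jog_arm", "kwargs": {
  "increments": [0, 0, 0, 0, 0, 0, 0, 0, 0, 0, 0, 0, 0, 0, 0, 0, 0, 0, 0, 0, 0]
}}

```text
t: 4.6
ee_pos: [553.1, -251.7, 21.8]
orientation: [0.731, 3.055, -0.0]
ft_force: [0.1, 0.2, 4.0]
width: 42.3
grasp_force: 30.0
```

{"fn": "jog_arm", "kwargs": {
  "increments": [0, 0, 0, 0, 0, -15, 0, 0, 0, 0, 0, 0, -40, 0, 0, 0, 0, 0, 0, -55, 0, 0, 0, 0, 0, 0, -50, 0, 0, 0, 0, 0, 0, -30, 0, 0, 0, 0, 0, 0, -10, 0, 0, 0, 0, 0, 0, 0, 0]
}}

```text
t: 5.48
ee_pos: [552.8, -251.6, 221.8]
orientation: [0.731, 3.055, -0.0]
ft_force: [-0.2, 0.5, -2.1]
width: 42.0
grasp_force: 30.0
```

{"fn": "jog_arm", "kwargs": {
  "increments": [0, 0, 0, 9, 20, 0, 0, 0, 0, 0, 18, 40, 0, 0, 0, 0, 0, 22, 50, 0, 0, 0, 0, 0, 22, 50, 0, 0, 0, 0, 0, 22, 50, 0, 0, 0, 0, 0, 22, 50, 0, 0, 0, 0, 0, 18, 40, 0, 0, 0, 0, 0, 13, 30, 0, 0, 0, 0, 0, 5, 13, 0, 0, 0, 0, 0, 0, 0, 0, 0, 0, 0, 0, 0, 0, 0, 0]
}}

```text
t: 6.85
ee_pos: [573.3, 121.7, 221.2]
orientation: [-0.732, -3.054, 0.001]
ft_force: [0.1, 0.9, -1.3]
width: 42.1
grasp_force: 30.0
```

Run:
```python
from h import *
o=get_obs();im=get_image("wrist");P=world(im,o);print(o["t"],o["ee_pos"],o["orientation"],o["width"],o["ft_force"])
cv2.imwrite("pics/w2.png",im["pixels"]);z=P[...,2];ok=im["depth"]>0
d=np.hypot(P[...,0]-502,P[...,1]-159)
print("top z",np.median(z[ok&(d>40)&(d<60)&(z>50)&(z<90)]),"seat z",np.median(z[ok&(d>13)&(d<20)]))
for lo,hi in((97,104),(104,109),(109,118)):
    q=P[ok&(d<25)&(z>lo)&(z<hi)]
    if len(q)>5:
        c,r=cv2.minEnclosingCircle(q[:,:2].astype(np.float32));print(lo,len(q),np.round(c,1),round(r,1),q.mean(0).round(1),q.max(0).round(1));print("todo",todo(o,[*c,113]))
t=get_image("top");T=world(t);h=cv2.cvtColor(t["pixels"],cv2.COLOR_BGR2HSV)
# held head as seen by wrist depth
h=cv2.cvtColor(im["pixels"],cv2.COLOR_BGR2HSV)
m=(h[...,0]>155)&(h[...,0]<175)&(h[...,1]>120)&ok&(z>120)
q=P[m];print("head",len(q),np.percentile(q[:,2],[2,25,50,75,98]).round(1) if len(q) else "")
```

```text
6.85 [573.27133258 121.67617036 221.24009748] [-7.32059153e-01 -3.05431812e+00  1.04060376e-03] 42.112715522559064 [ 0.05092579  0.90807835 -1.31659588]
top z 64.02089922665056 seat z 70.07288094796019
97 243 [500.8 160.9] 10.7 [500.3 161.1 100.4] [511.4 171.  104. ]
todo [ 82.4   2.2 108.3]
104 248 [500.8 160.6] 8.6 [500.9 160.6 106.4] [509.2 168.9 109. ]
todo [ 82.2   1.9 108.3]
109 225 [500.9 160.7] 6.0 [500.8 160.8 111.3] [506.7 166.7 113.9]
todo [ 82.2   2.  108.3]
head 22829 [209.7 211.4 217.3 249.5 259.9]
```

View pics/w2.png

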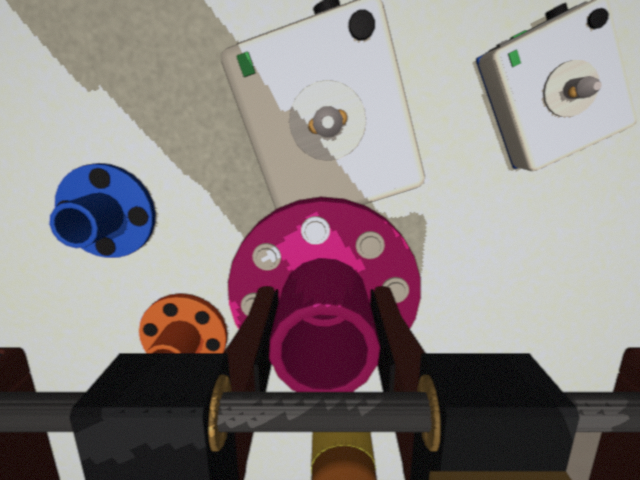

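The held head (disc centre ~(325,290)) looks upright, and the spindle tip is at (328,122). The small mixer is at right. I measure the held head's axis with the same camera so that calibration errors cancel.

Run:
```python
from h import *
from scipy.optimize import least_squares
o=get_obs();im=get_image("wrist");P=world(im,o);z=P[...,2];ok=im["depth"]>0
h=cv2.cvtColor(im["pixels"],cv2.COLOR_BGR2HSV)
m=((h[...,0]>155)&(h[...,0]<175)&(h[...,1]>100)&ok)
d=m&(z>205)&(z<216); q=P[d]
A=np.c_[q[:,:2]-q[:,:2].mean(0),np.ones(len(q))];s=np.linalg.lstsq(A,q[:,2],rcond=None)[0];print("disc plane slope,z",s.round(4))
def fit(q,r):
    f=least_squares(lambda c:np.hypot(*(q[:,:2]-c).T)-r,q[:,:2].mean(0),loss="soft_l1",f_scale=.5);return f.x
e=P[d]; 
# outer rim: hull points on far side of disc
hull=cv2.convexHull(q[:,:2].astype(np.float32))[:,0]
c=np.array([573.,121.7])
for k in range(5):
    rr=np.hypot(*(hull-c).T); c=fit(hull[(rr>45)&(rr<51)],48)
rr=np.hypot(*(hull-c).T);print("disc",c.round(1),((rr>45)&(rr<51)).sum(),"r",rr[(rr>45)].round(1)[:12])
t=m&(z>256)&(z<264);q=P[t];c2,r2=cv2.minEnclosingCircle(q[:,:2].astype(np.float32));print("sleeve top",np.round(c2,1),round(r2,1),np.median(q[:,2]))
rr=np.hypot(*(q[:,:2]-c2).T);
sp=np.array([500.85,160.7])
Rm=R.from_rotvec(o["orientation"]).as_matrix()
for n,k in(("disc",c),("sleeve",np.array(c2)),("tcp",o["ee_pos"][:2])):
    print(n,"shift",(Rm.T@np.r_[sp-k,0]).round(1))
```

```text
disc plane slope,z [ 1.090000e-02 -7.800000e-03  2.116214e+02]
disc [572.5 122.1] 58 r [46.3 47.  47.1 47.1 46.9 47.5 47.3 47.5 47.6 47.6 47.5 47.6]
sleeve top [563.7 126.6] 31.3 259.30064654554906
disc shift [81.4  1.9  0. ]
sleeve shift [71.4  1.9  0. ]
tcp shift [82.6  2.   0. ]
```

{"fn": "jog_arm", "kwargs": {
  "increments": [0, 0, 0, 12, 0, 0, 0, 0, 0, 0, 25, 1, 0, 0, 0, 0, 0, 25, 1, 0, 0, 0, 0, 0, 14, 0, 0, 0, 0, 0, 0, 6, 0, 0, 0, 0, 0, 0, 0, 0, 20, 0, 0, 0, 0, 0, 0, 35, 0, 0, 0, 0, 0, 0, 20, 0, 0, 0, 0, 0, 0, 5, 0, 0, 0, 0, 0, 0, 0, 0, 0, 0, 0, 0, 0, 0, 0]
}}

```text
t: 8.38
ee_pos: [502.2, 161.6, 142.6]
orientation: [0.731, 3.054, 0.001]
ft_force: [0.6, -0.6, -0.8]
width: 42.3
grasp_force: 30.0
```

Run:
```python
from h import *
o=get_obs();print(o["t"],o["ee_pos"],o["ft_force"],todo(o,[501,160.5,92]))
im=get_image("scene");cv2.imwrite("pics/s1.png",cv2.resize(im["pixels"][190:350,280:490],(788,600),interpolation=2))
```

```text
8.375 [502.18490051 161.63206797 142.60407411] [ 0.55948835 -0.59154588 -0.78891923] [ 0.6 -1.6 50.6]
```

View pics/s1.png

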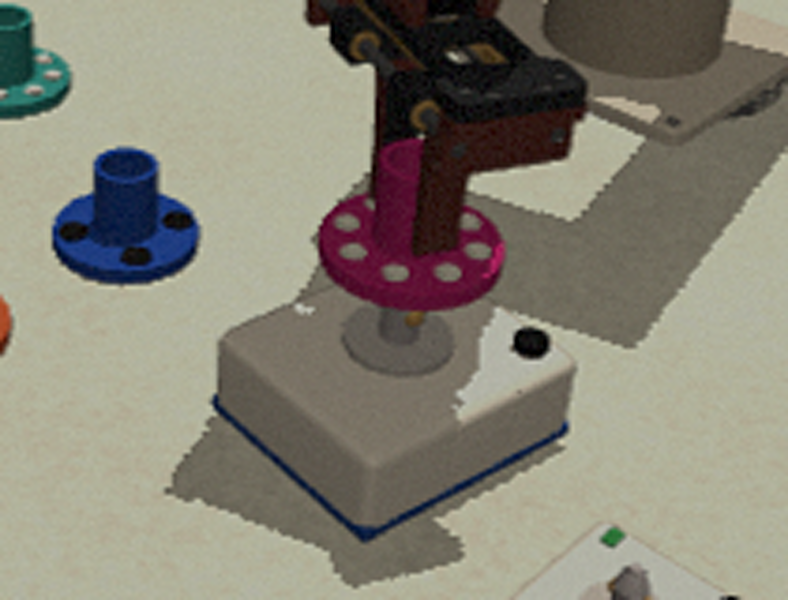

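The scene crop shows the disc (410,245) poised above the spindle, centred on it. I go down in small steps, watching the force.

{"fn": "jog_arm", "kwargs": {
  "increments": [0, 0, 0, 0, -0.5, 5, 0, 0, 0, 0, 0, -0.5, 6, 0, 0, 0, 0, 0, 0, 5, 0, 0, 0, 0, 0, 0, 3, 0, 0, 0, 0, 0, 0, 0, 0]
}}

```text
t: 9.05
ee_pos: [500.7, 160.5, 122.3]
orientation: [-0.731, -3.055, 0.001]
ft_force: [-0.3, -0.6, -1.0]
width: 42.3
grasp_force: 30.0
```

Run:
```python
from h import *
o=get_obs();print(o["ee_pos"],o["ft_force"],o["moment"])
```

```text
[500.74983333 160.54364459 122.32914096] [-0.31311245 -0.55426804 -0.99653791] [ 0.04353067 -0.01777489 -0.03747804]
```

{"fn": "jog_arm", "kwargs": {
  "increments": [0, 0, 0, 0, 0, 2, 0, 0, 0, 0, 0, 0, 2, 0, 0, 0, 0, 0, 0, 2, 0, 0, 0, 0, 0, 0, 0, 0]
}}

```text
t: 9.55
ee_pos: [500.8, 160.6, 116.5]
orientation: [-0.731, -3.055, 0.0]
ft_force: [0.1, -0.8, -0.3]
width: 42.0
grasp_force: 30.0
```

{"fn": "jog_arm", "kwargs": {
  "increments": [0, 0, 0, 0, 0, 2, 0, 0, 0, 0, 0, 0, 2, 0, 0, 0, 0, 0, 0, 2, 0, 0, 0, 0, 0, 0, 0, 0]
}}

```text
t: 10.05
ee_pos: [501.7, 160.7, 111.0]
orientation: [0.731, 3.054, 0.001]
ft_force: [1.3, 0.3, 1.4]
width: 42.1
grasp_force: 30.0
```

{"fn": "jog_arm", "kwargs": {
  "increments": [0, 0, 0, 0, 0, 2, 0, 0, 0, 0, 0, 0, 2, 0, 0, 0, 0, 0, 0, 2, 0, 0, 0, 0, 0, 0, 0, 0]
}}

```text
t: 10.55
ee_pos: [500.8, 160.5, 104.2]
orientation: [-0.731, -3.055, 0.001]
ft_force: [1.7, -0.6, -1.2]
width: 42.3
grasp_force: 30.0
```

{"fn": "jog_arm", "kwargs": {
  "increments": [0, 0, 0, 0, 0, 2, 0, 0, 0, 0, 0, 0, 2, 0, 0, 0, 0, 0, 0, 2, 0, 0, 0, 0, 0, 0, 0, 0]
}}

```text
t: 11.05
ee_pos: [500.7, 160.5, 98.3]
orientation: [-0.731, -3.055, 0.0]
ft_force: [1.8, -0.0, -3.3]
width: 42.4
grasp_force: 30.0
```

{"fn": "jog_arm", "kwargs": {
  "increments": [0, 0, 0, 0, 0, 2, 0, 0, 0, 0, 0, 0, 2, 0, 0, 0, 0, 0, 0, 2, 0, 0, 0, 0, 0, 0, 0, 0]
}}

```text
t: 11.55
ee_pos: [500.7, 160.6, 92.5]
orientation: [-0.731, -3.055, 0.0]
ft_force: [0.3, -0.1, -2.0]
width: 42.1
grasp_force: 30.0
```

```bash
cat > z.py <<'E'
from h import *
import sys
o=get_obs();im=get_image("wrist");P=world(im,o);z=P[...,2];ok=im["depth"]>0
h=cv2.cvtColor(im["pixels"],cv2.COLOR_BGR2HSV);d=np.hypot(P[...,0]-501,P[...,1]-160.5)
m=((h[...,0]>155)&(h[...,0]<175)&(h[...,1]>100)&ok)&(d<60)
q=P[m&(d>26)&(d<45)];A=np.c_[q[:,:2]-[501,160.5],np.ones(len(q))];print(o["t"],o["ee_pos"],o["ft_force"],"disc top z med",np.median(q[:,2]),"slope",np.linalg.lstsq(A,q[:,2],rcond=None)[0])
print("top of mixer",np.median(z[ok&(d>58)&(d<75)&(z>50)&(z<90)]))
i=get_image(sys.argv[1]);cv2.imwrite(sys.argv[2],cv2.resize(i["pixels"][190:350,280:490],(788,600),interpolation=2) if sys.argv[1]=="scene" else i["pixels"])
E
python3 z.py scene pics/s2.png
```

```text
11.55 [500.72607482 160.55014626  92.4819532 ] [ 0.29665779 -0.12378286 -1.98670531] disc top z med 82.66208261735198 slope [-2.62542071e-02  1.60081834e-02  8.37434353e+01]
top of mixer 63.81548649295972
```

View pics/s2.png

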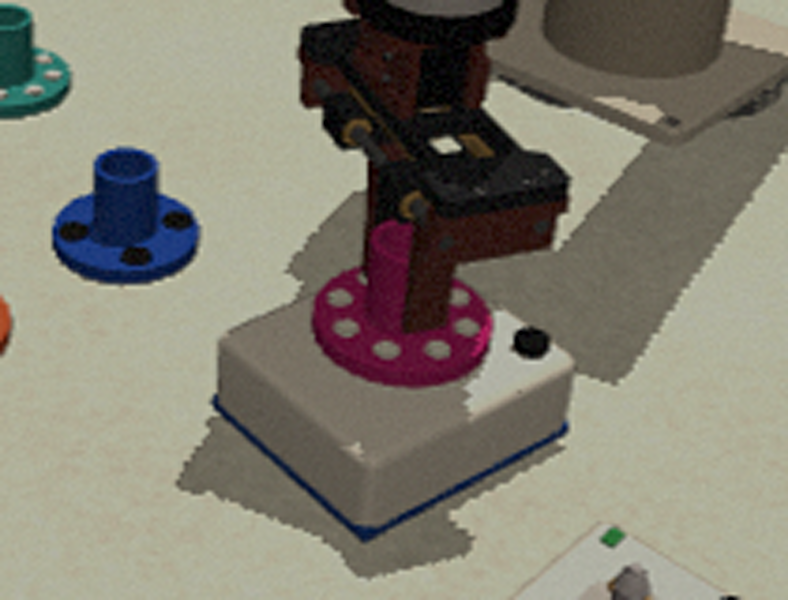

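The disc (403,320) is almost down on the seat. Now I push gently until contact shows in the force.

{"fn": "jog_arm", "kwargs": {
  "increments": [0, 0, 0, 0, 0, 1, 0, 0, 0, 0, 0, 0, 1, 0, 0, 0, 0, 0, 0, 0, 0]
}}

```text
t: 12.02
ee_pos: [500.9, 160.6, 91.8]
orientation: [0.731, 3.055, 0.0]
ft_force: [-4.0, -1.6, 11.0]
width: 41.8
grasp_force: 30.0
```

{"fn": "jog_arm", "kwargs": {
  "increments": [0, 0, 0, 0, 0, 1, 0, 0, 0, 0, 0, 0, 0, 0]
}}

```text
t: 12.28
ee_pos: [500.9, 160.6, 91.7]
orientation: [0.731, 3.055, 0.0]
ft_force: [-7.6, -2.1, 23.0]
width: 42.3
grasp_force: 30.0
```

Contact is stiff at TCP z ≈ 91.7, i.e. the underside is at about 70. I unload, open and retreat straight up.

{"fn": "jog_arm", "kwargs": {
  "increments": [0, 0, 0, 0, 0, -1.5, 0, 0, 0, 0, 0, 0, 0, 0, 0, 0, 0, 0, 0, 0, 60, 0, 0, 0, 0, 0, 0, 90, 0, 0, 0, 0, 0, 0, 90, 0, 0, 0, 0, 0, 0, 90, 0, 0, 0, 0, 0, 0, 90]
}}

```text
t: 13.15
ee_pos: [500.9, 160.6, 91.1]
orientation: [-0.731, -3.055, 0.0]
ft_force: [-0.4, -0.3, -0.6]
width: 78.9
grasp_force: 0.0
```

{"fn": "jog_arm", "kwargs": {
  "increments": [0, 0, 0, 0, 0, -5, 90, 0, 0, 0, 0, 0, -10, 90, 0, 0, 0, 0, 0, -20, 90, 0, 0, 0, 0, 0, -35, 90, 0, 0, 0, 0, 0, -40, 90, 0, 0, 0, 0, 0, -20, 90, 0, 0, 0, 0, 0, 0, 90, 0, 0, 0, 0, 0, 0, 90]
}}

```text
t: 14.15
ee_pos: [500.4, 160.4, 220.6]
orientation: [-0.731, -3.055, 0.001]
ft_force: [0.2, 0.1, 0.2]
width: 78.7
grasp_force: 0.0
```

```bash
python3 z.py wrist pics/w3.png
python3 - <<'E'
from h import *
im=get_image("top");P=world(im);z=P[...,2];d=np.hypot(P[...,0]-501,P[...,1]-160.5)
print("sleeve top z",np.percentile(z[(d>15)&(d<22)&(z>100)&(z<160)],[25,50,75]))
E
```

```text
14.15 [500.40866209 160.43544114 220.64324275] [0.16696655 0.06338427 0.18950862] disc top z med 82.1041212529758 slope [-3.24365390e-02 -3.97677123e-02  1.01652869e+02]
top of mixer 63.79014201114933Traceback (most recent call last):
  File "<stdin>", line 3, in <module>
    return _quantile_unchecked(
        a, q, axis, out, overwrite_input, method, keepdims, weights)
    return _ureduce(a,
                    func=_quantile_ureduce_func,
    ...<5 lines>...
                    overwrite_input=overwrite_input,
                    method=method)
    r = func(a, **kwargs)
    result = _quantile(arr,
                       quantiles=q,
    ...<2 lines>...
                       out=out,
                       weights=wgt)
    slices_having_nans = np.isnan(arr[-1, ...])
                                  ~~~^^^^^^^^^
IndexError: index -1 is out of bounds for axis 0 with size 0
```

View pics/w3.png

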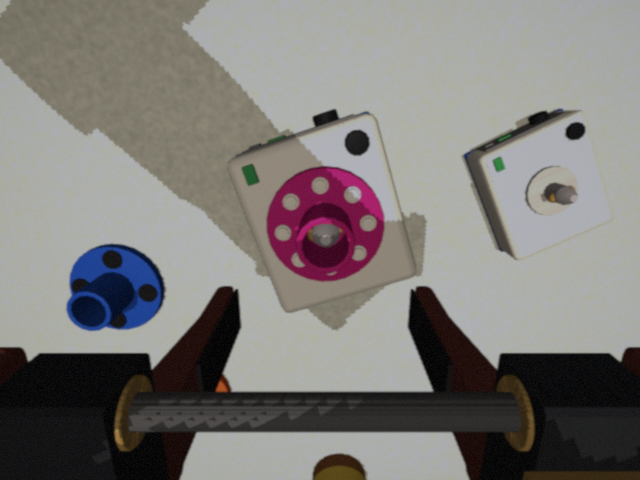

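The head (325,222) is on the spindle of the large mixer with disc top at 82.1 (expected 82), and an orange ball shows inside at (311,233). One check of the tilt, then I hand in.

Run:
```python
from h import *
o=get_obs();im=get_image("wrist");P=world(im,o);z=P[...,2];h=cv2.cvtColor(im["pixels"],cv2.COLOR_BGR2HSV)
d=np.hypot(P[...,0]-501,P[...,1]-160.5)
m=(h[...,0]>155)&(h[...,0]<175)&(h[...,1]>100)&(im["depth"]>0)&(d<47)
q=P[m&(d>26)&(abs(z-82)<4)];A=np.c_[q[:,:2]-[501,160.5],np.ones(len(q))];s=np.linalg.lstsq(A,q[:,2],rcond=None)[0]
print(len(q),"slope",s.round(4),"sleeve top",np.percentile(z[m&(z>110)],[50,90,98]).round(1))
if abs(s[2]-82)<2 and abs(s[:2]).max()<.03: print(job.close_job())
```

```text
4692 slope [-7.00000e-04 -4.00000e-04  8.19878e+01] sleeve top [129.5 270.9 315.8]
the job is handed in; nothing more can be done
None
```

The magenta head is fitted on the larger mixer: it sits level on its seat (disc top at 82.0 mm, where 82 is fully home), a spring ball shows out above the disc, the gripper is clear of it, and the blue and orange heads were not touched. I handed the job in at about 14 s of the 38 s allowed.

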